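Raise the counterweighted lane barrier and pass the parts cup through

TASK

Push the counterweighted barrier arm across the transfer lane up past its balance point, so that it stays raised by itself. Then push the parts cup along the lane, past the raised barrier, until it stands against the end stop. Use pushes only: do not lift, carry or tip the cup, and leave the other things on the bench where they are.

Things in the scene. Friction and masses are not known exactly. Their poses are not given: they have to be found in the camera images.
- lane: Fixed transfer lane: bed 126 mm wide, 300 mm long, 5 mm thick; two grey guide rails 104 mm apart inside, tops 19 mm above the bench. Origin: on the bench, mid-lane, right under the barrier. z up; y runs along the lane to the end stop, roughly to the robot's left; x across it, away from the robot, to the barrier's post. Open entry end at y = -145 mm; end stop 39 mm high, its face at y = +143 mm.
- barrier (a joint): Hinge of the counterweighted barrier arm, rad; axis along the lane. 0 = lowered, boom level across the lane; 1.745 = fully raised, at its stop. It balances at about 0.85: let go below that it falls back to 0; above, it goes on up to its stop by itself and stays. About 2 N on the counterweight, following its arc, or 1 N under the boom's tip moves it.
- barrier_hinge (a point): Middle of the barrier's hinge, fixed at x = 120, y = 0, z = 105 mm in the lane's frame, between two upright dark steel post plates (30 mm wide in x, 44 mm over both in y, tops 120 mm above the bench).
- barrier_weight (a point): Centre of the steel counterweight, a bare cylinder 36 mm in diameter, 50 mm long along the lane, 85 mm from the hinge on the side away from the boom. Barrier lowered: 65 mm beyond the hinge in lane x, 160 mm above the bench, nothing over it. Pressing its top down raises the boom: it swings past level with the hinge (at 0.70 rad) to 60 degrees below it at the stop, just over a buffer.
- barrier_tip (a point): Centre of the boom's rounded rubber tip. The boom is an aluminium bar 14 mm wide, 22 mm deep, its centre line 40 mm below the hinge, from 30 to 205 mm from it towards the robot. Lowered, its underside is 54 mm above the bench, it blocks the cup, and the tip lies in a small fork at the near side. Raised, it stands upright at the post side, 58 mm or more from mid-lane.
- cup: Round black plastic parts cup filled with small green parts, open top, 96 mm across the rim, 78 mm across the foot, wall 60 mm high (74 mm with its clip-on tab), 0.16 kg. Loose. Stands on the bed (5 mm above the bench) between the rails on the entry side of the barrier. Origin: centre of its underside, z up.
- lane_end (a point): Point on the bed, in the middle of the lane, 95 mm past the barrier: the cup's underside is centred here, within a few mm, when it touches the end stop. Fixed to the lane.
- spool: Bystander: spool of solder wire, 59 x 72 x 41 mm, standing beyond the lane's end stop. Origin under its centre.
- terminal: Bystander: green terminal block 12 x 38 x 11 mm lying near the counterweight. Origin under its centre.
- capacitor: Bystander: small black capacitor 10 x 35 x 10 mm lying near the counterweight. Origin under its centre.
- case: Bystander: flat blue-grey case 70 x 90 x 29 mm to the right of the lane. Origin under its centre.
- tape_roll: Bystander: roll of blue tape, 100 mm across, 19 mm high, to the right of the lane. Origin under its centre.
There are look-alikes about, which are no part of the job. There is more than one size of the cup; the one meant has the size given above.

How it is judged (in metres and radians):
On the way, in this order (a step that is already met when the one before it is completed fails the run):
1. the barrier is raised past its balance point up to its stop, the cup still on the entry side (value of joint barrier above 1.6 rad and y of cup in the frame of lane below -0.03 m), for 0.3 s.
2. the cup stands against the end stop, the barrier still raised (value of joint barrier above 1.6 rad and y of cup in the frame of lane between 0.085 and 0.115 m and x of cup in the frame of lane between -0.02 and 0.02 m and angle between cup's own z axis and vertical below 0.08 rad and height (world z) of cup below 0.012 m), for 0.2 s.
At the end, for the whole second after the job is handed in: The barrier stays raised by itself (its joint above 1.6 rad) and the cup stands upright on the bed between the rails at the end stop (centre 85 to 115 mm past the barrier along the lane, at most about 12 mm short of the stop), at rest and not touched (all of step 2 and linear speed of cup below 0.02 m/s and velocity of joint barrier below 0.05 rad/s).
It fails at once if the cup is lifted off the lane (by more than 15 mm) (height (world z) of cup above 0.02 m).
It fails at once if the cup is tipped (by more than 17 degrees) (angle between cup's own z axis and vertical above 0.3 rad).
It fails at once if a bystander is moved by more than 20 mm (distance of any of spool, terminal, capacitor, case, tape_roll from where it was at the start of the episode above 0.02 m).
It also fails if it takes over 48 s, if anything falls off the work surface, if the arm or the gripper's body presses on something with over 40 N, if the wrist force passes 120 N, or if a joint passes its speed limit or range.

ROBOT

A 6-joint arm with a two-finger parallel gripper is mounted at the origin on the work surface; the furniture and walls round the work are solid. World frame = base frame: x ahead of the robot, y to its left, z up, the work surface at z = 0. Lengths are in mm, angles in rad, forces in N, time in s.
With the tool pointing down it reaches from about 350 to 1000 mm from the base axis. Payload 7.1 kg.
Tool frame: the origin (TCP) lies at the very end of the fingers, on their centre line; the grasp point (between the pads) lies 19 mm behind it (tcp_to_grasp is the distance from the TCP to the grasp point, in mm); x points along the fingers, y is the direction in which the jaws open and shut, and the axes are right-handed (so a half turn about x gives the same grasp; the last joint's range is limited). The gripper opens to 85 mm and grips with 20 to 120 N. Pads are 22 mm wide; open, the fingers measure 114 mm over their backs; the gripper's body (76 mm by 85 mm) begins 54 mm behind the grasp point. The pads swing forward as they close: fully open they stand 13 mm farther back than shut.
Start: joints at [-1.366, 0.423, 1.63, -0, 1.089, -0.019], TCP at [138.73, -609.392, 231.319] pointing down, gripper open.
Joint ranges: [-3, 3], [-0.9, 2.11], [0.09, 2.58], [-1.31, 4.45], [0.11, 2.69], [-2.54, 2.54]. Speed limits (rad/s): [2.39, 2.39, 3.01, 3.14, 3.14, 3.14].

INTERFACE

Orientations are given as a unit quaternion [w, x, y, z].
In Python, from workcell import read_state, snapshot, get_calibration, hand_in, boxes_of, masks_of, tcp_to_grasp gives the robot as it stands.
- The arm moves only by the tool move_arm, never from a script. Its argument "motion" is a list of rows, each an object with "translation": the shift along the world's x, y, z in cm, a list of three; "twist": the turn, a rotation vector about the world's x, y, z in degrees, a list of three. In form: [{"translation": [tx, ty, tz], "twist": [wx, wy, wz]}, ...]. A call has exactly 5 rows; each row shifts and turns the commanded pose from where the row before left it; what a row does not reach is not made up. A row lasts 1/8 s, in which the tool goes at most 62.5 mm and 10.7 degrees, less where a joint would pass 70% of its speed; a pose out of reach is approached as far as the arm can. A call is refused whole if a number of a shift passes 6.25 or a number of a turn 10.7, either way. A call with a gripper value outside its range is refused whole. "grip" is the finger opening in cm, from 0 to 8.54, set as the call begins (left out, the last holds). The fingers move at their own pace and stop on an object; the grip force is fixed at half the most. Time passes only in rows, so rows that do not move let the fingers close, or fill a call up. It gives the time, the measured TCP pose, the force and the opening at its end, in the units of the state.
- read_state(): the state, without advancing time (a new reading comes with each control period).
- snapshot(name): name is "scene" or "top" or "wrist"; returns the picture (384x512x3 uint8, red, green, blue); there is no depth.
- get_calibration(name): a dict with "K" (3x3 intrinsics, pixels), "world_to_cam" (4x4, takes a point from world to camera coordinates). Camera axes: x right, y down, z forward; pixel columns grow to the right and rows downward; lengths in mm; the calibration is good to about 2 mm. A picture is of the moment at which its call begins: read the wrist's pose just before it. get_calibration takes no time and is no camera call; for the wrist camera it gives the pose at the moment of the call.
- hand_in(): hands the job in, once; it reports no verdict.
Trained networks look in the newest picture that a camera, given by its name, has taken for a name from the list of things; names that differ only in an ending like _2 or _b are one class to them, and where a whole thing is asked for, a point or a joint stands for the part that bears it (a point fixed in the world has none). Each returns a list of dicts, best first, with "p" (0 to 1); they miss things now and then, are a little off and sometimes report something else, mostly with a low value. They report only what shows in the picture. A call takes as long as a camera call. They do not tell look-alikes from the thing itself.
- boxes_of(camera, thing): "rect" ([left, top, width, height] in pixels, round what is visible of it).
- masks_of(camera, thing): "mask" (384x512 bool, what is visible of it) and "rect" ([left, top, width, height] in pixels, round what is visible of it).
The state is a dict: "t": time; "qpos": joint angles; "qvel": joint speeds; "tau": joint torques, N m; "tool_pos": TCP position; "tcp_rot": TCP orientation; "force": force on the tool from outside, world axes, zero at the start; "torque": the same for the moment, N m; "finger_gap": finger opening in mm.
Only numpy, scipy, OpenCV 4.12 (cv2) and the standard library are available. Lean on these libraries where they do the work, as an engineer would, in place of code of your own. Each camera call takes 0.05 s, during which the arm holds its last target. There are 200 camera calls.

## Working session

There is one attempt and no reset: what is moved stays moved. The work goes in short steps, Python scripts to look and compute and a tool call to move; the robot and the scene stay as the last step left them, time stands still between calls to the robot, and variables do not carry over. Pictures are saved under pics/ and viewed, about 8 in all and at most 12, crops included, and the job is handed in when it is done.

Besides the shell and the picture viewer there is one more tool, called after "Emit:" as name(argument=value, ...) on one line, values as JSON. move_arm: Moves the arm, as the interface text tells. Its arguments: {"type":"object","properties":{"motion":{"type":"array"},"grip":{"type":"number"}},"required":["motion"]}

```bash
mkdir -p pics; ls
python3 - <<'E'
from workcell import *
import cv2,numpy as np
for n in ["scene","top"]:
    im=snapshot(n); cv2.imwrite(f"pics/{n}0.png",im[:,:,::-1])
    c=get_calibration(n); print(n,np.round(c["K"],1).tolist(),np.round(c["world_to_cam"],3).tolist())
    for t in ["lane","barrier_weight","cup","barrier_tip","spool","terminal","capacitor","case","tape_roll"]:
        print(t,[(np.round(b["rect"]).tolist(),round(b["p"],2)) for b in boxes_of(n,t)][:4])
a=cv2.imread("pics/scene0.png");b=cv2.imread("pics/top0.png")
s=read_state();print(s)
E
```

```text
pics
scene [[432.7, 0.0, 249.8], [0.0, 432.7, 193.8], [0.0, 0.0, 1.0]] [[-0.742, -0.67, 0.011, 394.617], [-0.47, 0.508, -0.722, 293.009], [0.478, -0.541, -0.692, 914.515], [0.0, 0.0, 0.0, 1.0]]
lane [([166.0, 134.0, 129.0, 138.0], 0.84), ([325.0, 182.0, 35.0, 24.0], 0.46)]
barrier_weight [([190.0, 133.0, 62.0, 112.0], 0.75)]
cup [([244.0, 194.0, 35.0, 40.0], 0.93), ([260.0, 326.0, 30.0, 37.0], 0.76)]
barrier_tip [([192.0, 133.0, 63.0, 113.0], 0.91), ([286.0, 163.0, 35.0, 24.0], 0.25)]
spool [([143.0, 244.0, 26.0, 26.0], 0.87), ([168.0, 135.0, 126.0, 134.0], 0.39), ([288.0, 163.0, 36.0, 24.0], 0.31)]
terminal [([243.0, 194.0, 36.0, 39.0], 0.19)]
capacitor []
case [([287.0, 165.0, 35.0, 20.0], 0.83), ([169.0, 135.0, 127.0, 133.0], 0.23)]
tape_roll [([325.0, 180.0, 37.0, 26.0], 0.62)]
top [[479.1, 0.0, 260.5], [0.0, 479.1, 184.3], [0.0, 0.0, 1.0]] [[-0.028, -1.0, 0.011, 44.294], [-0.993, 0.026, -0.115, 483.624], [0.115, -0.014, -0.993, 1425.905], [0.0, 0.0, 0.0, 1.0]]
lane [([187.0, 104.0, 108.0, 110.0], 0.71), ([167.0, 151.0, 25.0, 20.0], 0.46), ([324.0, 202.0, 36.0, 29.0], 0.26)]
barr
[... 339 characters left out ...]
199.0, 33.0, 34.0], 0.56)]
{'t': 1.0, 'qpos': array([-1.36598470e+00,  4.23079262e-01,  1.62987263e+00,  1.16631125e-05,
        1.08858631e+00, -1.89759711e-02]), 'qvel': array([-2.27586709e-04,  3.16567650e-04,  7.82320022e-05,  3.27682616e-04,
       -5.30504760e-04,  7.66020967e-04]), 'tau': array([-1.37789932e-03, -5.57345331e+01, -2.82149488e+01, -1.69604618e-04,
        6.08747996e-04, -1.03745117e-05]), 'tool_pos': array([ 138.74669808, -609.41105998,  231.34279354]), 'tcp_rot': array([ 0.07897279,  0.70269047,  0.07893514, -0.70267962]), 'force': array([-0.13367656, -0.66016695, -0.65556353]), 'torque': array([-0.00990976, -0.0004958 , -0.01805234]), 'finger_gap': 85.44783363829633}
```

Run:
```python
import cv2,numpy as np
a=cv2.imread("pics/scene0.png")[110:290,130:370];b=cv2.imread("pics/top0.png")[80:260,150:390]
cv2.imwrite("pics/s1.png",cv2.resize(a,None,fx=3.3,fy=3.3,interpolation=2));cv2.imwrite("pics/t1.png",cv2.resize(b,None,fx=3.3,fy=3.3,interpolation=2))
```

```text
(no output)
```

View pics/s1.png

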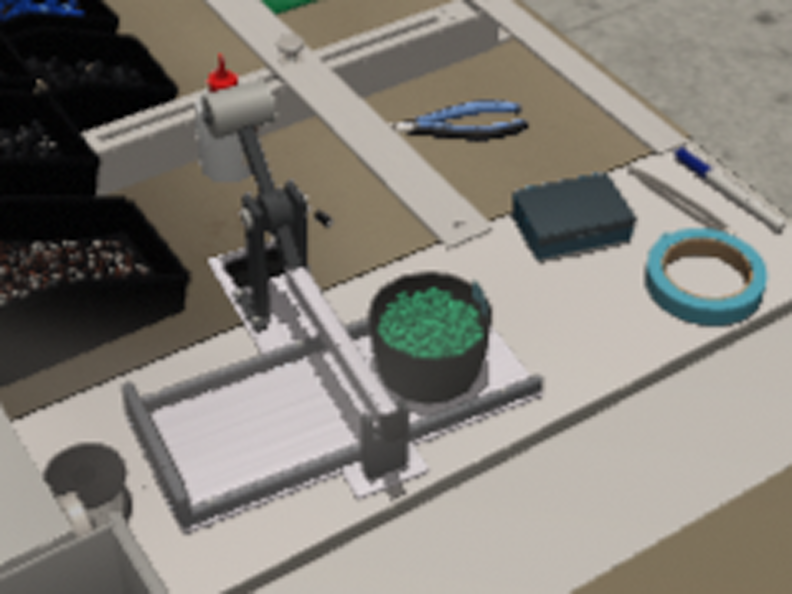

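View pics/t1.png

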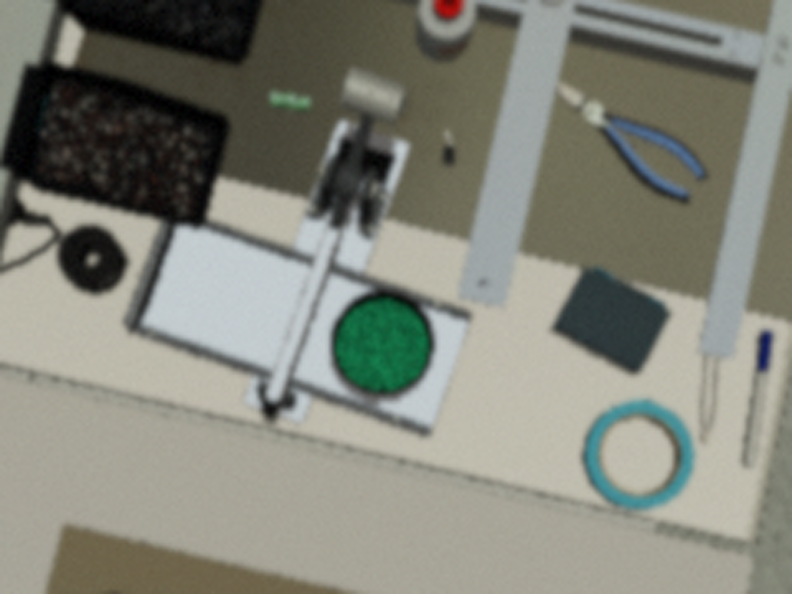

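```bash
cat > h.py <<'E'
import numpy as np
from workcell import *
from scipy.optimize import least_squares
def proj(n,P):
    c=get_calibration(n);P=np.atleast_2d(P);M=np.array(c["world_to_cam"]);q=P@M[:3,:3].T+M[:3,3];q=q@np.array(c["K"]).T
    return q[:,:2]/q[:,2:]
def ray(n,uv,z):
    c=get_calibration(n);M=np.array(c["world_to_cam"]);R=M[:3,:3];o=-R.T@M[:3,3]
    d=R.T@np.linalg.inv(c["K"])@np.array([uv[0],uv[1],1.]);return o+d*(z-o[2])/d[2]
def L2W(p,L):
    p=np.atleast_2d(p);c,s=np.cos(p0:=L[2]),np.sin(L[2])
    return np.c_[L[0]+c*p[:,0]-s*p[:,1],L[1]+s*p[:,0]+c*p[:,1],p[:,2]]
E
python3 - <<'E'
from h import *
# top/scene crop px -> lane points
T=[((470,315),(63,-145,12)),((430,433),(-63,-145,12)),((374,93),(185,0,160)),((272,400),(-85,0,65)),((133,328),(-60,148,30)),((168,222),(60,148,30))]
S=[((238,108),(185,0,160)),((540,383),(-58,-145,19)),((278,205),(120,0,110)),((385,415),(-85,0,65)),((186,525),(-60,150,15))]
def res(L):
    r=[]
    for n,A,o in(("top",T,(150,80)),("scene",S,(130,110))):
        p=proj(n,L2W(np.array([a[1] for a in A],float),L));r.append(p-(np.array([a[0] for a in A])/3.3+o))
    return np.vstack(r).ravel()
s=least_squares(res,[550,50,0.2],loss="soft_l1");L=s.x;print(L,np.rad2deg(L[2]));print(res(L).reshape(-1,2).round(1).tolist())
for n,b in(("top",(251,167,29,34)),("top",(172,261,21,20))):
    z=65
    l=ray(n,(b[0],b[1]+b[3]/2),z);r=ray(n,(b[0]+b[2],b[1]+b[3]/2),z);print((l+r)/2,np.linalg.norm(l-r))
c=ray("top",(150+382/3.3,80+343/3.3),62);print("cup",c)
d=c[:2]-L[:2];cs,sn=np.cos(L[2]),np.sin(L[2]);print("cup lane",cs*d[0]+sn*d[1],-sn*d[0]+cs*d[1])
for k,p in dict(weight=(185,0,160),hinge=(120,0,105),tip=(-85,0,65),entry=(0,-145,5),end=(0,95,5)).items(): print(k,L2W(p,L).round(0))
# bystanders/obstacles approx at z
for k,u,z in(("red",(447,8),80),("strip",(485,300),20),("stripfar",(545,10),20),("binNR",(205,222),80),("binFR",(228,115),80),("nearedge",(300,450),0),("case",(612,318),29),("term",(290,100),0),("cap",(449,150),0)): print(k,ray("top",(150+u[0]/3.3,80+u[1]/3.3),z).round(0))
E
```

```text
[ 5.09083153e+02  8.75251954e+01 -3.65412518e-01] -20.93659506383905
[[0.8, -1.6], [-0.5, 1.3], [-0.8, 0.8], [-0.7, 0.9], [-1.3, -0.3], [1.8, -4.9], [-0.3, -0.1], [0.6, -2.6], [-1.4, -0.0], [2.1, 2.5], [0.1, -2.3]]
[480.77191943  16.9607361   65.        ] 85.7400700630166
[234.10716276 264.08386464  65.        ] 60.58314667004616
cup [481.28068045  16.13327633  62.        ]
cup lane -0.4560511763432942 -76.61315571618545
weight [[682.  21. 160.]]
hinge [[621.  45. 105.]]
tip [[430. 118.  65.]]
entry [[457. -48.   5.]]
end [[543. 176.   5.]]
red [784. -51.  80.]
strip [524. -82.  20.]
stripfar [ 800. -149.   20.]
binNR [592. 171.  80.]
binFR [689. 149.  80.]
nearedge [390.  94.   0.]
case [ 503. -197.   29.]
term [724.  96.   0.]
cap [672. -54.   0.]
```

Run:
```python
from h import *
from scipy.spatial.transform import Rotation as R
s=read_state();q=s["tcp_rot"];R0=R.from_quat([*q[1:],q[0]]);print(R0.as_matrix().round(3))
yaw=-0.36;lx=np.array([np.cos(yaw),np.sin(yaw),0]);ly=np.array([-np.sin(yaw),np.cos(yaw),0])
for t in (25,):
  a=np.deg2rad(t);d=np.array([0,0,-1])*np.cos(a)+ly*np.sin(a)
  for sg in(1,-1):
    y=sg*lx;T=R.from_matrix(np.c_[d,y,np.cross(d,y)]);rv=np.rad2deg((T*R0.inv()).as_rotvec());print(sg,rv,np.linalg.norm(rv))
L=[509,87.5,-.362]
for p in((190,-8,230),(190,-8,185),(206,-8,105)):print(p,L2W(p,L).round(0))
```

```text
[[ 0.     0.222 -0.975]
 [-0.    -0.975 -0.222]
 [-1.     0.    -0.   ]]
1 [ 17.11300147 -19.61374883  55.6224961 ] 61.411855818887396
-1 [  22.98087766   20.04085023 -121.12612543] 124.9051427135061
(190, -8, 230) [[684.  13. 230.]]
(190, -8, 185) [[684.  13. 185.]]
(206, -8, 105) [[699.   7. 105.]]
```

Emit:
move_arm(motion=[{"translation":[3.6,4.1,0.5],"twist":[1.14,-1.31,3.71]},{"translation":[3.6,4.1,0.5],"twist":[1.14,-1.31,3.71]},{"translation":[3.6,4.1,0.5],"twist":[1.14,-1.31,3.71]},{"translation":[3.6,4.1,0.5],"twist":[1.14,-1.31,3.71]},{"translation":[3.6,4.1,0.5],"twist":[1.14,-1.31,3.71]}], grip=0)

```text
t: 1.62
tool_pos: [319.7, -403.1, 256.7]
tcp_rot: [0.161, 0.723, 0.222, -0.634]
force: [-0.0, 0.1, -0.1]
finger_gap: 0.1
```

Emit:
move_arm(motion=[{"translation":[3.6,4.1,0.3],"twist":[1.14,-1.31,3.71]},{"translation":[3.6,4.1,0.3],"twist":[1.14,-1.31,3.71]},{"translation":[3.6,4.1,0.3],"twist":[1.14,-1.31,3.71]},{"translation":[3.6,4.1,0.3],"twist":[1.14,-1.31,3.71]},{"translation":[3.6,4.1,0.3],"twist":[1.14,-1.31,3.71]}])

```text
t: 2.25
tool_pos: [499.8, -198.0, 271.7]
tcp_rot: [0.238, 0.72, 0.357, -0.546]
force: [0.5, -0.6, 0.1]
finger_gap: 0.1
```

Emit:
move_arm(motion=[{"translation":[3.6,3.0,0],"twist":[1.14,-1.31,3.71]},{"translation":[3.6,3.0,0],"twist":[1.14,-1.31,3.71]},{"translation":[3.6,3.0,0],"twist":[1.14,-1.31,3.71]},{"translation":[3.6,3.0,0],"twist":[1.14,-1.31,3.71]},{"translation":[3.6,3.0,0],"twist":[1.14,-1.31,3.71]}])

```text
t: 2.88
tool_pos: [679.8, -48.3, 271.3]
tcp_rot: [0.307, 0.693, 0.481, -0.441]
force: [0.4, -1.0, -0.7]
finger_gap: 0.2
```

Run:
```python
from h import *
import cv2
from scipy.spatial.transform import Rotation as R
s=read_state();q=s["tcp_rot"];print(s["t"],s["tool_pos"],s["qpos"].round(2),s["force"]);print(R.from_quat([*q[1:],q[0]]).as_matrix().round(3))
w=snapshot("wrist")[:,:,::-1].copy();sc=snapshot("scene")[:,:,::-1].copy();tp=snapshot("top")[:,:,::-1].copy()
L=[509,87.5,-.362]
for n,im in(("scene",sc),("top",tp),("wrist",w)):
  for p in((185,0,160),(120,0,105),(-85,0,65)):
    u=proj(n,L2W(p,L))[0]; cv2.circle(im,tuple(int(x) for x in u),1,(0,0,255),-1)
o=np.zeros((600,800,3),np.uint8)
a=cv2.resize(sc[60:260,130:330],(400,400));b=cv2.resize(tp[60:260,160:360],(400,400));o[:400,:400]=a;o[:400,400:]=b;o[400:,:266]=cv2.resize(w,(266,200))
cv2.imwrite("pics/p3.png",o)
```

```text
2.875 [679.83648568 -48.3154489  271.34418717] [-0.28  0.46  1.55  0.48  1.15 -0.12] [ 0.36286183 -0.97123817 -0.7002258 ]
[[ 0.149  0.937 -0.316]
 [ 0.396 -0.35  -0.849]
 [-0.906  0.001 -0.424]]
```

View pics/p3.png

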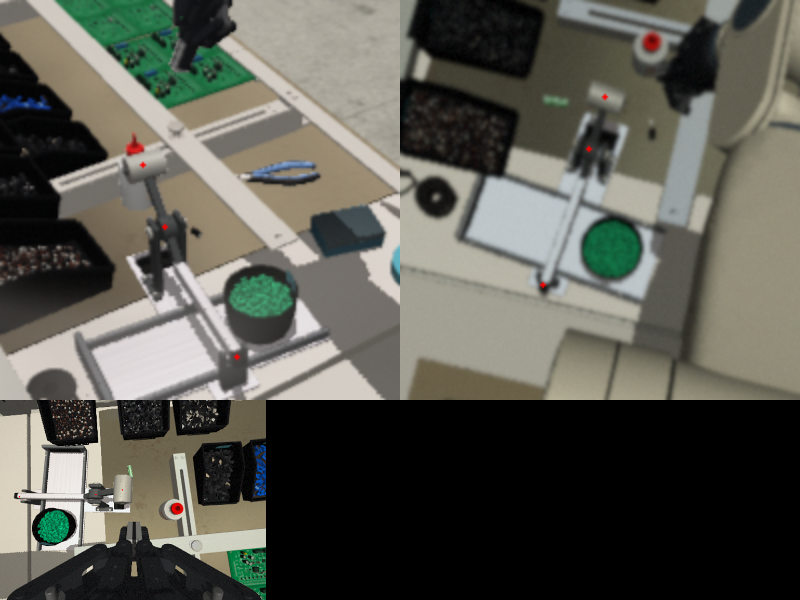

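Emit:
move_arm(motion=[{"translation":[0.2,2.1,-2.5],"twist":[0,0,0]},{"translation":[0.2,2.1,-2.5],"twist":[0,0,0]},{"translation":[0.3,1.9,-2.4],"twist":[0,0,0]},{"translation":[0.2,-0.1,-1.0],"twist":[0,0,0]},{"translation":[0.3,-0.1,-1.0],"twist":[0,0,0]}])

```text
t: 3.65
tool_pos: [691.0, 8.6, 177.7]
tcp_rot: [0.306, 0.694, 0.48, -0.441]
force: [2.7, -2.0, 4.9]
finger_gap: -0.0
```

Emit:
move_arm(motion=[{"translation":[0.4,-0.2,-1.2],"twist":[0,0,0]},{"translation":[0.4,-0.1,-1.2],"twist":[0,0,0]},{"translation":[0.3,-0.1,-1.2],"twist":[0,0,0]},{"translation":[0.2,-0.1,-1.2],"twist":[0,0,0]},{"translation":[0.0,0.0,-1.2],"twist":[0,0,0]}])

```text
t: 4.28
tool_pos: [714.1, -0.6, 122.7]
tcp_rot: [0.312, 0.699, 0.472, -0.437]
force: [23.5, -8.1, 5.4]
finger_gap: -0.0
```

Run:
```python
from h import *
import cv2
s=read_state();print(s["t"],s["tool_pos"],s["force"])
sc=snapshot("scene")[:,:,::-1];tp=snapshot("top")[:,:,::-1]
cv2.imwrite("pics/p4.png",np.hstack([cv2.resize(sc[60:260,130:330],(400,400)),cv2.resize(tp[60:260,160:360],(400,400))]))
```

```text
4.275 [ 7.14123136e+02 -5.76471979e-01  1.22695436e+02] [23.4857798  -8.14486974  5.37207114]
```

View pics/p4.png

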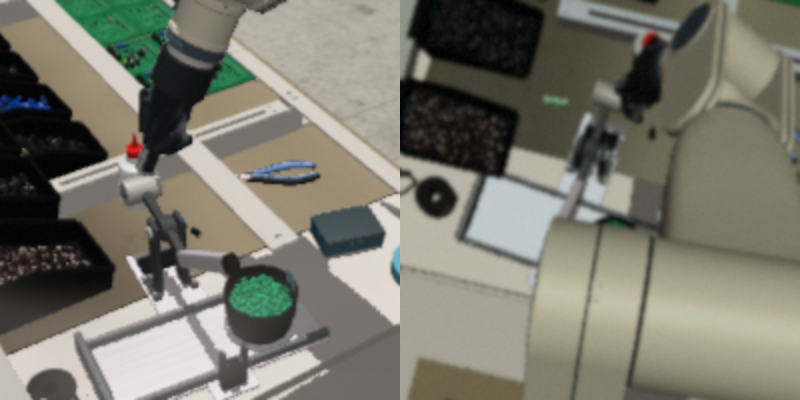

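Emit:
move_arm(motion=[{"translation":[0,0,2.0],"twist":[0,0,0]},{"translation":[0,0,4.0],"twist":[0,0,0]},{"translation":[0,0,4.0],"twist":[0,0,0]},{"translation":[-1.5,0.8,0],"twist":[0,0,0]},{"translation":[-1.5,0.8,0],"twist":[0,0,0]}])

```text
t: 5.0
tool_pos: [673.5, 20.3, 219.7]
tcp_rot: [0.307, 0.694, 0.479, -0.441]
force: [0.8, -1.0, 0.2]
finger_gap: -0.3
```

Emit:
move_arm(motion=[{"translation":[0,0,0],"twist":[0,0,0]},{"translation":[0,0,0],"twist":[0,0,0]},{"translation":[0,0,0],"twist":[0,0,0]},{"translation":[0,0,0],"twist":[0,0,0]},{"translation":[0,0,0],"twist":[0,0,0]}])

```text
t: 5.62
tool_pos: [673.8, 20.5, 217.1]
tcp_rot: [0.306, 0.694, 0.48, -0.442]
force: [0.3, -0.0, 0.5]
finger_gap: 0.2
```

Run:
```python
from h import *
import cv2
s=read_state();print(s["t"],s["tool_pos"],s["force"])
sc=snapshot("scene")[:,:,::-1];tp=snapshot("wrist")[:,:,::-1]
cv2.imwrite("pics/p5.png",np.hstack([cv2.resize(sc[60:260,130:330],(400,400)),cv2.resize(tp[:,60:444],(400,400))]))
```

```text
5.625 [673.8465383   20.50890202 217.09031684] [ 0.26194516 -0.03089163  0.45001121]
```

View pics/p5.png

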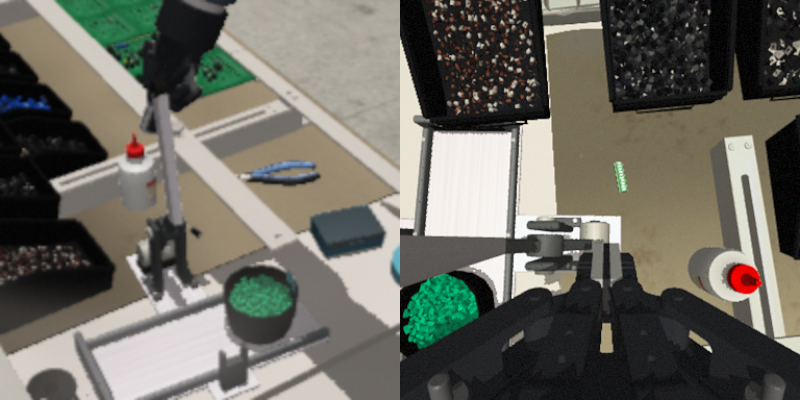

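Emit:
move_arm(motion=[{"translation":[-1.7,-4.6,1.5],"twist":[0,0,0]},{"translation":[-1.7,-4.6,1.5],"twist":[0,0,0]},{"translation":[-1.7,-4.6,1.5],"twist":[0,0,0]},{"translation":[-4.3,1.2,-1.0],"twist":[0,0,0]},{"translation":[-4.3,1.2,-1.0],"twist":[0,0,0]}])

```text
t: 6.35
tool_pos: [535.8, -94.0, 242.2]
tcp_rot: [0.306, 0.694, 0.479, -0.442]
force: [-0.6, 0.4, -0.4]
finger_gap: 0.2
```

Emit:
move_arm(motion=[{"translation":[-4.3,1.2,-1.0],"twist":[0,0,0]},{"translation":[-4.3,1.2,-1.0],"twist":[0,0,0]},{"translation":[0,0,-4.5],"twist":[0,0,0]},{"translation":[0,0,-4.5],"twist":[0,0,0]},{"translation":[0,0,0],"twist":[0,0,0]}], grip=4)

```text
t: 6.98
tool_pos: [448.9, -68.5, 130.4]
tcp_rot: [0.304, 0.693, 0.481, -0.443]
force: [-0.5, 0.2, -0.0]
finger_gap: 39.7
```

Run:
```python
from h import *
import cv2
s=read_state();print(s["t"],s["tool_pos"],s["force"],s["finger_gap"])
sc=snapshot("scene")[:,:,::-1];tp=snapshot("wrist")[:,:,::-1].copy()
L=[509,87.5,-.362]
for p in((52,-145,19),(-52,-145,19),(52,143,19),(-52,143,19),(0,143,39)):
    u=proj("wrist",L2W(p,L))[0];print(u); cv2.circle(tp,tuple(int(x) for x in u),2,(0,0,255),-1)
cv2.imwrite("pics/p6.png",np.hstack([cv2.resize(sc[60:260,130:330],(400,400)),cv2.resize(tp[:,60:444],(400,400))]))
```

```text
6.975 [448.89907374 -68.50174228 130.36271146] [-0.49984806  0.23476498 -0.01693035] 39.68374216586593
[309.67538652 217.25785086]
[203.67785007 217.08079714]
[304.09704914 -43.00359168]
[210.39949879 -43.08112371]
[257.18816142 -61.47661679]
```

View pics/p6.png

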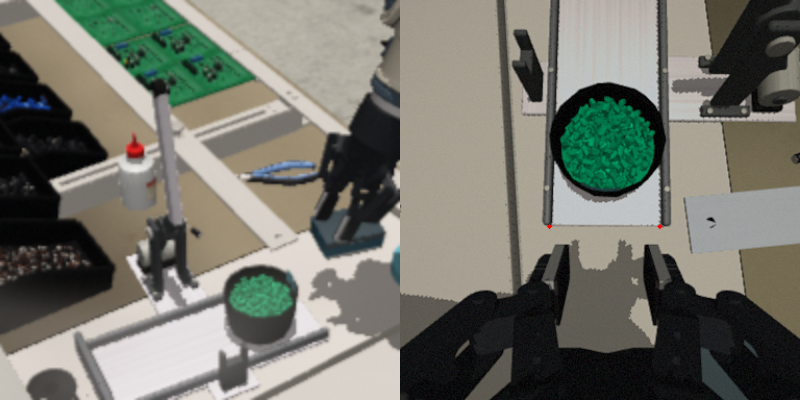

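Emit:
move_arm(motion=[{"translation":[0,0,-5],"twist":[0,0,0]},{"translation":[0,0,-5],"twist":[0,0,0]},{"translation":[0.42,1.12,0],"twist":[0,0,0]},{"translation":[0.42,1.12,0],"twist":[0,0,0]},{"translation":[0.42,1.12,0],"twist":[0,0,0]}])

```text
t: 7.7
tool_pos: [465.4, -35.3, 34.9]
tcp_rot: [0.308, 0.694, 0.479, -0.44]
force: [-0.0, -0.3, -0.5]
finger_gap: 39.6
```

Emit:
move_arm(motion=[{"translation":[0.28,0.75,0],"twist":[0,0,0]},{"translation":[0.28,0.75,0],"twist":[0,0,0]},{"translation":[0.28,0.75,0],"twist":[0,0,0]},{"translation":[0.35,0.94,0],"twist":[0,0,0]},{"translation":[0.35,0.94,0],"twist":[0,0,0]}])

```text
t: 8.32
tool_pos: [478.9, 6.0, 32.2]
tcp_rot: [0.306, 0.694, 0.48, -0.442]
force: [-1.8, -2.1, 1.3]
finger_gap: 39.6
```

Emit:
move_arm(motion=[{"translation":[0.35,0.94,0],"twist":[0,0,0]},{"translation":[0.35,0.94,0],"twist":[0,0,0]},{"translation":[0.35,0.94,0],"twist":[0,0,0]},{"translation":[0.35,0.94,0],"twist":[0,0,0]},{"translation":[0.35,0.94,0],"twist":[0,0,0]}])

```text
t: 8.95
tool_pos: [496.4, 53.2, 32.3]
tcp_rot: [0.306, 0.694, 0.48, -0.442]
force: [-1.2, -1.1, 1.4]
finger_gap: 40.1
```

Run:
```python
from h import *
import cv2
s=read_state();p=s["tool_pos"];print(s["t"],p,s["force"],s["finger_gap"])
sc=snapshot("scene")[:,:,::-1];tp=snapshot("wrist")[:,:,::-1].copy()
cv2.imwrite("pics/p7.png",np.hstack([cv2.resize(sc[60:260,130:330],(400,400)),cv2.resize(tp[:,60:444],(400,400))]))
```

```text
8.95 [496.38250901  53.19617052  32.27934145] [-1.19124039 -1.07664938  1.38930533] 40.144993265451774
```

View pics/p7.png

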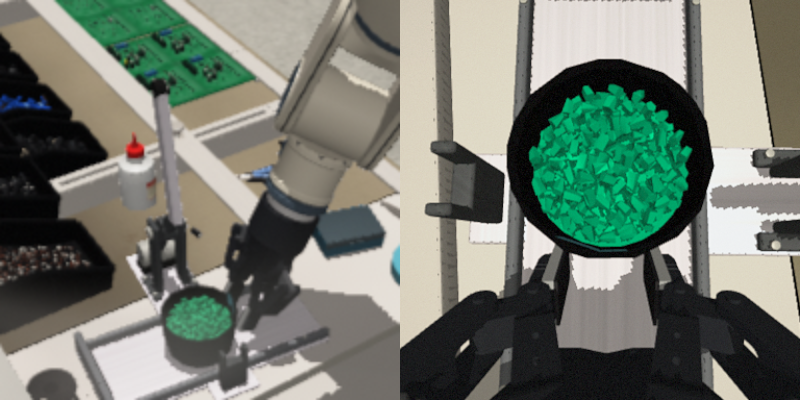

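Emit:
move_arm(motion=[{"translation":[0.35,0.94,0],"twist":[0,0,0]},{"translation":[0.35,0.94,0],"twist":[0,0,0]},{"translation":[0.35,0.94,0],"twist":[0,0,0]},{"translation":[0.35,0.94,0],"twist":[0,0,0]},{"translation":[0.35,0.94,0],"twist":[0,0,0]}])

```text
t: 9.68
tool_pos: [513.9, 100.2, 32.3]
tcp_rot: [0.306, 0.694, 0.48, -0.442]
force: [0.2, -1.2, -1.2]
finger_gap: 40.0
```

Emit:
move_arm(motion=[{"translation":[0.35,0.94,0],"twist":[0,0,0]},{"translation":[0.28,0.75,0],"twist":[0,0,0]},{"translation":[0.18,0.47,0],"twist":[0,0,0]},{"translation":[0.11,0.28,0],"twist":[0,0,0]},{"translation":[0,0,0],"twist":[0,0,0]}])

```text
t: 10.3
tool_pos: [523.0, 124.1, 32.4]
tcp_rot: [0.306, 0.694, 0.48, -0.441]
force: [-0.4, 0.6, 0.3]
finger_gap: 40.0
```

Run:
```python
from h import *
import cv2
s=read_state();p=s["tool_pos"];print(s["t"],p,s["force"],s["finger_gap"])
sc=snapshot("scene")[:,:,::-1];tp=snapshot("wrist")[:,:,::-1].copy()
L=[509,87.5,-.362]
for p in((52,143,19),(-52,143,19),(0,95,65)):
    u=proj("wrist",L2W(p,L))[0]; cv2.circle(tp,tuple(int(x) for x in u),2,(0,0,255),-1)
cv2.imwrite("pics/p8.png",np.hstack([cv2.resize(sc[60:260,130:330],(400,400)),cv2.resize(tp[:,60:444],(400,400))]))
```

```text
10.3 [522.98056481 124.05779456  32.35343896] [-0.36135195  0.61149818  0.26057428] 39.97046451484431
```

View pics/p8.png

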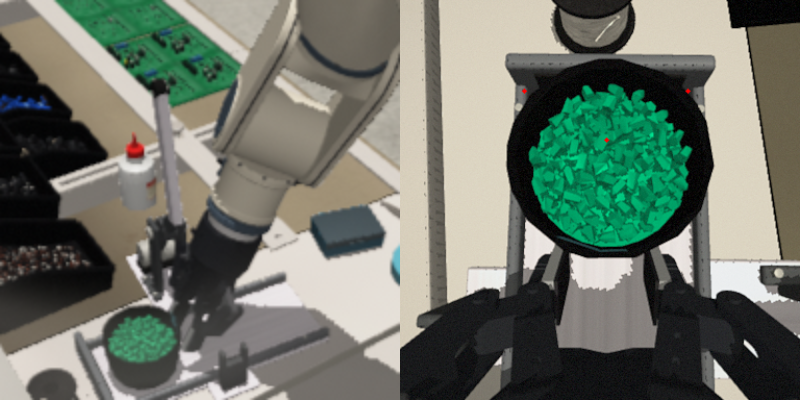

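Emit:
move_arm(motion=[{"translation":[0.09,0.23,0],"twist":[0,0,0]},{"translation":[0.09,0.23,0],"twist":[0,0,0]},{"translation":[0.07,0.19,0],"twist":[0,0,0]},{"translation":[0,0,0],"twist":[0,0,0]},{"translation":[0,0,0],"twist":[0,0,0]}])

```text
t: 11.02
tool_pos: [525.4, 130.5, 32.3]
tcp_rot: [0.306, 0.694, 0.48, -0.441]
force: [-0.6, 0.3, 0.9]
finger_gap: 40.1
```

Emit:
move_arm(motion=[{"translation":[0.05,0.14,0],"twist":[0,0,0]},{"translation":[0,0,0],"twist":[0,0,0]},{"translation":[0,0,0],"twist":[0,0,0]},{"translation":[0,0,0],"twist":[0,0,0]},{"translation":[0,0,0],"twist":[0,0,0]}])

```text
t: 11.65
tool_pos: [525.9, 131.8, 32.3]
tcp_rot: [0.306, 0.694, 0.48, -0.441]
force: [0.5, 0.1, 0.4]
finger_gap: 39.8
```

Emit:
move_arm(motion=[{"translation":[0.07,0.19,0],"twist":[0,0,0]},{"translation":[0,0,0],"twist":[0,0,0]},{"translation":[0,0,0],"twist":[0,0,0]},{"translation":[0,0,0],"twist":[0,0,0]},{"translation":[0,0,0],"twist":[0,0,0]}])

```text
t: 12.28
tool_pos: [526.6, 133.7, 32.3]
tcp_rot: [0.306, 0.694, 0.48, -0.441]
force: [-0.5, 0.0, 0.4]
finger_gap: 40.4
```

Run:
```python
from h import *
import cv2
tp=snapshot("wrist")[:,:,::-1].copy();print(read_state()["force"])
L=[509,87.5,-.362]
for p in((52,143,19),(-52,143,19),(0,95,65),(0,143,39)):
    u=proj("wrist",L2W(p,L))[0]; cv2.circle(tp,tuple(int(x) for x in u),1,(0,0,255),-1)
cv2.imwrite("pics/p9.png",cv2.resize(tp[30:260,140:370],(600,600)))
```

```text
[-0.66002736  0.40486151 -0.12265033]
```

View pics/p9.png

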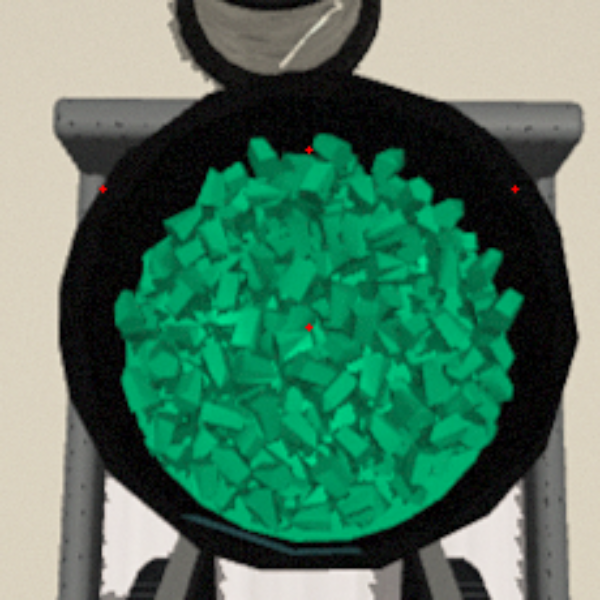

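Emit:
move_arm(motion=[{"translation":[0.05,0.14,0],"twist":[0,0,0]},{"translation":[0,0,0],"twist":[0,0,0]},{"translation":[0.05,0.14,0],"twist":[0,0,0]},{"translation":[0,0,0],"twist":[0,0,0]},{"translation":[0,0,0],"twist":[0,0,0]}])

```text
t: 12.95
tool_pos: [527.5, 135.9, 32.2]
tcp_rot: [0.306, 0.694, 0.48, -0.442]
force: [-2.0, -5.5, 1.7]
finger_gap: 39.9
```

Emit:
move_arm(motion=[{"translation":[-0.35,-0.94,0],"twist":[0,0,0]},{"translation":[-1.06,-2.8,0],"twist":[0,0,0]},{"translation":[-1.42,-3.74,0],"twist":[0,0,0]},{"translation":[-1.42,-3.74,0],"twist":[0,0,0]},{"translation":[-1.06,-2.8,0],"twist":[0,0,0]}])

```text
t: 13.58
tool_pos: [473.8, -5.1, 32.4]
tcp_rot: [0.306, 0.694, 0.48, -0.442]
force: [0.2, 0.1, -0.5]
finger_gap: 40.1
```

Emit:
move_arm(motion=[{"translation":[0,0,2],"twist":[0,0,0]},{"translation":[0,0,3],"twist":[0,0,0]},{"translation":[0,0,0],"twist":[0,0,0]},{"translation":[0,0,0],"twist":[0,0,0]},{"translation":[0,0,0],"twist":[0,0,0]}])

```text
t: 14.2
tool_pos: [474.0, -3.5, 81.6]
tcp_rot: [0.306, 0.693, 0.48, -0.442]
force: [0.3, 0.5, -0.3]
finger_gap: 39.6
```

Run:
```python
from h import *
import cv2
s=read_state();print(s["t"],s["tool_pos"],s["force"])
sc=snapshot("scene")[:,:,::-1];tp=snapshot("wrist")[:,:,::-1].copy()
L=[509,87.5,-.362]
for p in((52,143,19),(-52,143,19),(0,95,65)):
    u=proj("wrist",L2W(p,L))[0]; cv2.circle(tp,tuple(int(x) for x in u),2,(0,0,255),-1)
cv2.imwrite("pics/p10.png",np.hstack([cv2.resize(sc[60:260,130:330],(400,400)),cv2.resize(tp[:,60:444],(400,400))]))
```

```text
14.2 [474.00101455  -3.48164408  81.59635075] [ 0.26560442  0.49507834 -0.3409027 ]
```

View pics/p10.png

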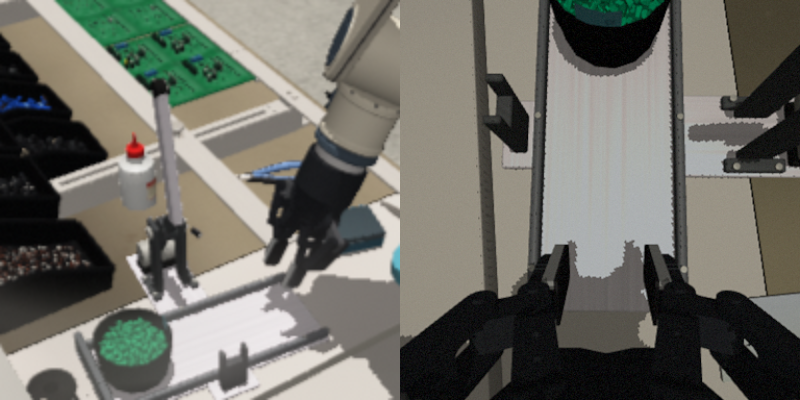

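The boom stands raised (scene crop 165,150). The cup is upright at the end stop (crop 132,350), and the gripper is clear of both.

```bash
python3 -c "
from workcell import *
print(hand_in())"
```

```text
the job is handed in; nothing more can be done
None
```

The barrier stands raised by itself and the cup stands upright against the end stop. I handed the job in at about t = 14.3 s; no verdict was reported.

- **Barrier:** I pressed the counterweight down with the closed fingers. They slid off its outer side (peak about 25 N sideways), which stopped the press early. When I backed off, the barrier had gone up to its stop, and it was still upright in every later picture.
- **Cup:** I pushed it along the lane past the barrier with two half-open, tilted fingers, with about 2–3 N on the gripper. At the end the push force rose to about 6 N, which I took as contact with the end stop. I then backed the gripper off along the lane.
- **Last checks:**
  - The final picture showed the boom up, the cup at the stop between the rails and the gripper clear.
  - Just before the last 3 mm of push I put the cup roughly 93 mm past the barrier, against the 85 to 115 mm allowed.
  - My fitted stop position was about 2.5 mm short of what the wrist camera showed.
- **Bystanders:** The ones still in view looked unmoved, but I did not measure any of them at the end.

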